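# Accompany the coasting pottery carousel and park it

## Task

Bring the loaded drying carousel round the way a potter does: set it turning by its black knob at about one turn in eight seconds and let go, so that it coasts freely. Then accompany the moving knob with the gripper, keeping centred on it (within two centimetres), the fingers around it or at most three centimetres above it, without touching the carousel, for at least five seconds in one stretch while it is still clearly turning. Then take hold of the knob, bring it to stand in line with the red pointer, let go and draw clear; never spin it faster than a turn in five seconds, keep the bowl standing in the middle of the disc and leave the other pottery alone.

Things in the scene. Friction and masses are not known exactly. Their poses are not given: they have to be found in the camera images.
- stand: cast stand of the carousel, fixed to the table; its position and yaw differ from run to run. Origin on the table on the vertical bearing axis. On its -x side it carries the red pointer, an upright 16 x 30 mm post standing 188 mm from the axis, just outside the disc's rim, its top 92 mm above the table.
- wheel: wooden disc of the carousel, radius 160 mm, upper face 90 mm above the table, turning freely either way, without end, about the stand's vertical axis. Origin on the axis at table height; the knob is on its -x side. Nominal mass 3.6 kg, inertia 0.047 kg m2 (hidden, -20 to +40 %), bearing drag 0.002 N m per rad/s plus 0.003 N m dry friction: let go at 0.8 rad/s it does about 0.4 after 5 s.
- knob (a point): top centre of the black knob, an upright cylinder, diameter 30 mm, height 60 mm, on the disc 130 mm from the axis; its top is 150 mm above the table. Goes round with the disc; like a crank handle it spins freely on its own pin, so it can be gripped from above at any yaw. The disc drifts at a nudge: let go slowly, best with the fingers either side along the path.
- hub (a point): centre of the disc's upper face, on the turning axis, 90 mm above the table. Three glaze tiles 5 mm thick are stuck on the disc across from the knob.
- park (a point): where the centre of the knob's top lies when the knob is exactly in line with the red pointer: 130 mm from the axis, 150 mm above the table.
- bowl: loose green tea bowl standing near the middle of the disc, rim radius 45 mm, height 55 mm (its rim is 145 mm above the table), mass 0.22 kg. Origin at the centre of its underside.
- vase: bystander: brown clay vase, diameter 80 mm, height 105 mm, origin at the centre of its underside.
- teacup: bystander: pale tea cup, diameter 72 mm, height 60 mm, origin at the centre of its underside.
- glaze_jar: bystander: dark jar with white lid, diameter 64 mm, height 80 mm, origin at the centre of its underside.
- ink_dish: bystander: black dish, diameter 90 mm, height 30 mm, origin at the centre of its underside.
There are look-alikes about, which are no part of the job. What is shaped like the bowl but orange or pink is not meant.

How it is judged:
On the way, in this order (a step that is already met when the one before it is completed fails the run):
1. while the carousel coasts, turning at more than 0.15 rad/s, the TCP stays within 25 mm of the knob's axis and between 40 mm below and 70 mm above its top, without touching the carousel, for 4 s (angular speed of wheel above 0.15 rad/s and horizontal distance between the grasp point and knob below 0.025 m and z of the grasp point in the frame of knob between -0.04 and 0.07 m and contact force between each of the fingers, the arm and wheel below 0.2 N), for 4 s.
2. the fingers take hold of the knob (more than 1 N for 0.2 s) (contact force between the fingers and wheel above 1 N and horizontal distance between the grasp point and knob below 0.025 m), for 0.2 s.
3. the knob stands still within 20 mm of the parking point, let go (horizontal distance between knob and park below 0.02 m and angular speed of wheel below 0.05 rad/s and contact force between the fingers and wheel below 0.2 N), for 0.3 s.
At the end, for the whole second after the job is handed in: the knob stands within 20 mm of the parking point at the red pointer, the disc is at rest (under 0.05 rad/s), the bowl stands upright (within 0.1 rad) on the disc within 25 mm of its centre, and the robot touches nothing (horizontal distance between knob and park below 0.02 m and angular speed of wheel below 0.05 rad/s and horizontal distance between bowl and hub below 0.025 m and angle between bowl's own z axis and vertical below 0.1 rad and distance between bowl and hub below 0.03 m).
It fails at once if the carousel turns faster than 2.0 rad/s (angular speed of wheel above 2 rad/s).
It fails at once if the bowl tips or slides off the middle (angle between bowl's own z axis and vertical above 0.35 rad or horizontal distance between bowl and hub above 0.03 m).
It fails at once if a bystander is moved by more than 20 mm (distance of any of vase, teacup, glaze_jar, ink_dish from where it was at the start of the episode above 0.02 m).
It also fails if it takes over 67 s, if anything falls off the work surface, if the arm or the gripper's body presses on something with over 40 N, if the wrist force passes 120 N, or if a joint passes its speed limit or range.

## Robot

A 7-joint arm with a two-finger parallel gripper is mounted at the origin on the work surface. World frame = base frame: x ahead of the robot, y to its left, z up, the work surface at z = 0. Lengths are in m, angles in rad, forces in N, time in s.
With the tool pointing down it reaches from about 0.4 to 0.85 m from the base axis. Payload 10.4 kg.
Tool frame: the origin (TCP) lies between the finger pads, 19 mm behind the fingertips; this is the grasp point; z points along the fingers, y is the line along which they close (so a half turn about z gives the same grasp; the last joint's range is limited). The gripper opens to 85 mm and grips with 20 to 120 N. Pads are 22 mm wide; open, the fingers measure 114 mm over their backs; the gripper's body (76 mm by 85 mm) begins 54 mm behind the grasp point. The pads swing forward as they close: fully open they stand 13 mm farther back than shut.
Start: joints at [1.253, 0.332, -0.065, 1.46, 0.022, 1.35, -0.088], TCP at [0.182, -0.598, 0.25] pointing down, gripper open.
Joint ranges: [-2.6, 2.6], [-0.5, 2.12], [-1.47, 1.34], [0.16, 2.42], [-1.27, 4.41], [0.06, 2.06], [-2.6, 2.6]. Speed limits (rad/s): [2.22, 2.22, 2.79, 2.79, 3.14, 3.14, 3.14].

## Interface

Orientations are given as a unit quaternion [x, y, z, w].
In Python, from workcell import manip gives the robot as it stands. The module is installed in compiled form; this text tells all that it offers.
- The arm moves only by the tool step_arm, never from a script. Its argument "moves" is a list of rows, each a list of 7 numbers: the closure, from 0 (fully open) to 1 (shut), then the shift along the world's x, y, z in mm, then the turn, a rotation vector about the world's x, y, z in rad. In form: [[grip, tx, ty, tz, ax, ay, az], ...]. A call has 1 to 10 rows; each row is the pose to reach, as a shift and turn from the pose commanded when the call began; what a row does not reach only later rows make up. A row lasts 1/10 s, in which the tool goes at most 50 mm and 8.59 degrees, less where a joint would pass 70% of its speed; a pose out of reach is approached as far as the arm can. A call with a gripper value outside its range is refused whole. The fingers move at their own pace and stop on an object; "grip_force" is the grip in N (left out, the last holds). Time passes only in rows, so rows that repeat a pose let the fingers close. It gives the time, the measured TCP pose, the force, the opening and the grip force at its end, in the units of the state.
- manip.get_obs(): the state, without advancing time (a new reading comes with each control period).
- manip.camera(name): name is "scene" or "top" or "wrist"; returns a dict with "image" (400x640x3 uint8, blue, green, red), "K" (3x3 intrinsics, pixels), "rvec" (rotation vector, rad) and "tvec" (3), from world to camera coordinates, as OpenCV has them; the wrist camera has in their place "mount" (4x4, takes a point from camera to tool coordinates, whose origin is the TCP and whose axes are the flange's). Camera axes: x right, y down, z forward; pixel columns grow to the right and rows downward; lengths in m; the calibration is good to about 2 mm. A picture is of the moment at which its call begins: read the wrist's pose just before it. There is no depth.
- manip.hand_in(): hands the job in; it is judged then, once.
The state is a dict: "clock": time; "joint_pos": joint angles; "joint_velocities": joint speeds; "tau": joint torques, N m; "position": TCP position; "ee_rot": TCP orientation; "ft_force": force on the tool from outside, world axes, zero at the start; "torque": the same for the moment, N m; "grip_width": opening from 0.0 (shut) to 1.0 (fully open); "grasp_force": force on a finger pad.
Only numpy, scipy, OpenCV 4.12 (cv2) and the standard library are available. Lean on these libraries where they do the work, as an engineer would, in place of code of your own. Each camera call takes 0.05 s, during which the arm holds its last target. There are 200 camera calls.

## Working session

There is one attempt and no reset: what is moved stays moved. The work goes in short steps, Python scripts to look and compute and a tool call to move; the robot and the scene stay as the last step left them, time stands still between calls to the robot, and variables do not carry over. Pictures are saved under pics/ and viewed, at most 10 in all, crops included, and the job is handed in when it is done.

Besides the shell and the picture viewer there is one more tool, called after "Request:" by a JSON object that holds its "fn" and its "kwargs". step_arm: Moves the arm, as the interface text tells. Its arguments: {"type":"object","properties":{"moves":{"type":"array","items":{"type":"array","items":{"type":"number"}}},"grip_force":{"type":"number"}},"required":["moves"]}

```bash
mkdir -p pics
cat > h.py <<'E'
import numpy as np,cv2
from workcell import manip
def cam(n):
    c=manip.camera(n); return c
def ray(c,uv,z):
    R=cv2.Rodrigues(np.array(c["rvec"],float))[0];t=np.array(c["tvec"],float).ravel();K=np.array(c["K"])
    C=-R.T@t
    d=(R.T@np.linalg.inv(K)@np.vstack([np.array(uv,float).reshape(-1,2).T,np.ones(np.array(uv).size//2)])).T
    return C+d*((z-C[2])/d[:,2])[:,None]
def proj(c,p):
    return cv2.projectPoints(np.array(p,float).reshape(-1,3),np.array(c["rvec"],float),np.array(c["tvec"],float),np.array(c["K"],float),None)[0].reshape(-1,2)
E
python3 - <<'E'
from h import *
o=manip.get_obs();print({k:np.round(v,3).tolist() for k,v in o.items()})
for n in("scene","top"):
    c=cam(n);cv2.imwrite(f"pics/{n}0.png",c["image"]);print(n,np.round(c["K"],1).tolist(),np.round(c["rvec"],3).ravel(),np.round(c["tvec"],3).ravel())
E
```

```text
{'clock': 0.0, 'joint_pos': [1.253, 0.333, -0.065, 1.461, 0.022, 1.35, -0.089], 'joint_velocities': [-0.0, 0.002, 0.0, 0.001, 0.001, 0.001, 0.002], 'tau': [-0.001, -62.544, 0.049, -39.16, 0.016, 0.01, -0.0], 'position': [0.181, -0.598, 0.249], 'ee_rot': [0.989, 0.147, -0.0, -0.001], 'ft_force': [0.933, -0.219, 0.396], 'torque': [0.025, -0.002, -0.024], 'grasp_force': 0.0, 'grip_width': 0.995}
scene [[494.6, 0.0, 323.4], [0.0, 494.6, 200.5], [0.0, 0.0, 1.0]] [ 1.511  1.778 -0.973] [ 0.071 -0.166  1.813]
top [[506.7, 0.0, 314.7], [0.0, 506.7, 207.0], [0.0, 0.0, 1.0]] [ 2.169 -2.122  0.166] [-0.013  0.481  1.679]
```

View pics/scene0.png

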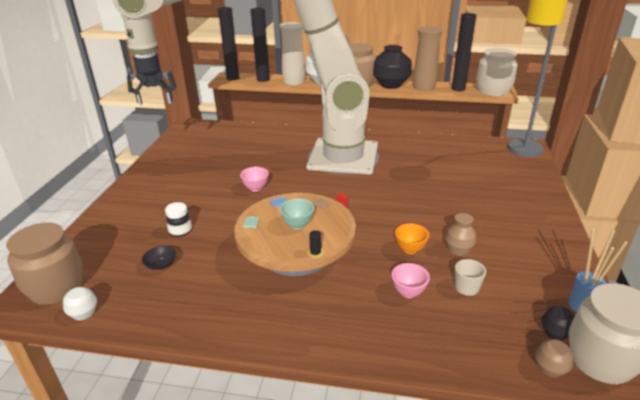

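View pics/top0.png

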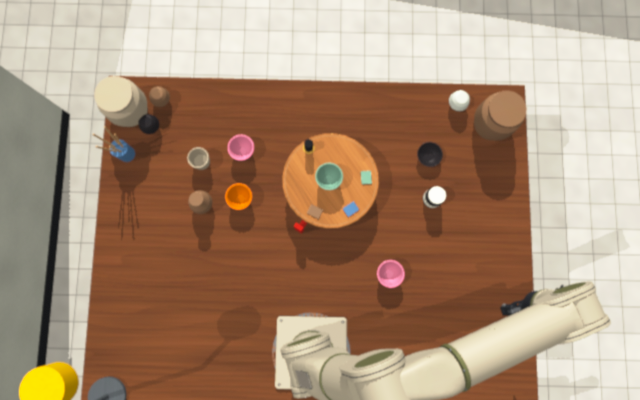

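The top view shows the disc centred near (330,180), the knob at (309,145), the red pointer at (299,227) and the bowl at (329,176). The bystanders are clear of the disc, with pink and orange decoys nearby.

```bash
cat >> h.py <<'E'
def big(m,roi=None):
    m=m.astype(np.uint8)
    if roi is not None:
        k=np.zeros_like(m);x0,y0,x1,y1=roi;k[y0:y1,x0:x1]=1;m=m*k
    n,l,s,ce=cv2.connectedComponentsWithStats(m)
    if n<2: return None,0
    i=1+np.argmax(s[1:,4]); return ce[i],int(s[i,4])
E
python3 - <<'E'
from h import *
for n in("top","scene"):
    c=cam(n);im=c["image"];hsv=cv2.cvtColor(im,cv2.COLOR_BGR2HSV);H,S,V=cv2.split(hsv)
    roi=(270,125,390,240) if n=="top" else (225,185,365,280)
    red=((H<6)|(H>174))&(S>200)&(V>130)
    blk=(V<60)
    grn=(H>68)&(H<90)&(S>50)&(V>60)
    wood=(H>8)&(H<22)&(S>80)&(V>150)
    for nm,m,z in(("red",red,.092),("knob",blk,.15 if n=="top" else .12),("bowl",grn,.145 if n=="top" else .12)):
        p,a=big(m,roi); print(n,nm,p,a,ray(c,p,z).round(4) if p is not None else"")
    k=np.zeros(wood.shape,np.uint8);k[roi[1]:roi[3],roi[0]:roi[2]]=1
    cs,_=cv2.findContours(wood.astype(np.uint8)*k,0,cv2.CHAIN_APPROX_NONE);ct=max(cs,key=cv2.contourArea)
    hull=cv2.convexHull(ct)[:,0,:].astype(float)
    P=ray(c,hull,.088)[:,:2]
    print("disc",cv2.minEnclosingCircle(P.astype(np.float32)),cv2.fitEllipse(P.astype(np.float32)*1000))
    x0,y0,x1,y1=roi;cv2.imwrite(f"pics/{n}crop.png",cv2.resize(im[y0:y1,x0:x1],None,fx=4,fy=4))
    if n=="scene": a=cv2.imread("pics/topcrop.png");b=cv2.imread("pics/scenecrop.png");h=max(a.shape[0],b.shape[0]);
    
a=cv2.resize(a,(400,383));b=cv2.resize(b,(400,271));o=np.zeros((383,800,3),np.uint8);o[:383,:400]=a;o[:271,400:]=b;cv2.imwrite("pics/both.png",o)
E
```

```text
top red [299.51724138 225.73563218] 87 [[0.4096 0.046  0.092 ]]
top knob [308.39655172 145.15517241] 58 [[0.6642 0.0228 0.15  ]]
top bowl [328.79139785 176.27096774] 465 [[ 0.5647 -0.0447  0.145 ]]
disc ((0.5672664046287537, -0.050213053822517395), 0.16191953420639038) ((566.8108520507812, -50.55158996582031), (320.96002197265625, 321.29107666015625), 81.1766586303711)
scene red [342. 198.] 1 [[0.4265 0.0556 0.092 ]]
scene knob [315.         242.17741935] 186 [[0.6723 0.0239 0.12  ]]
scene bowl [295. 226.] 1 [[ 0.6152 -0.038   0.12  ]]
disc ((0.5757429003715515, -0.04699040949344635), 0.1745922565460205) ((575.5635986328125, -48.5330810546875), (323.2373962402344, 351.3103942871094), 104.3426742553711)
```

View pics/both.png

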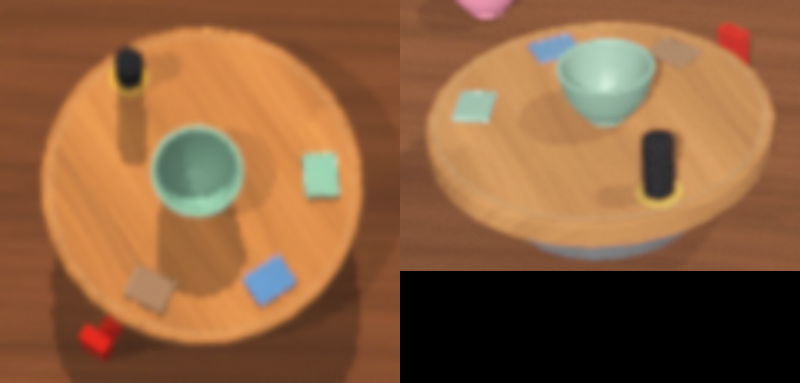

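Stereo agrees: axis (0.567, -0.0505), knob (0.673, 0.0245) at r≈0.13 and 35°, pointer at about 149°, park about (0.456, 0.017). The pointer and knob radii match the given sizes. I move to above the knob and set the finger line at 59° azimuth, which is tangential at park.

Request:
{"fn": "step_arm", "kwargs": {"moves": [[0, 30, 40, 0, 0, 0, 0.15], [0, 60, 80, 0, 0, 0, 0.3], [0, 90, 120, 0, 0, 0, 0.45], [0, 120, 160, 0, 0, 0, 0.6], [0, 150, 190, 0, 0, 0, 0.75], [0, 180, 230, 0, 0, 0, 0.9], [0, 210, 265, 0, 0, 0, 1.05], [0, 240, 300, 0, 0, 0, 1.15], [0, 260, 325, 0, 0, 0, 1.15], [0, 260, 325, 0, 0, 0, 1.15]], "grip_force": 30}}

```text
clock: 1.2
position: [0.4445, -0.2684, 0.2502]
ee_rot: [0.748, 0.664, 0.001, -0.0]
ft_force: [0.3, 0.7, 0.1]
grip_width: 1.003
grasp_force: 0.0
```

Request:
{"fn": "step_arm", "kwargs": {"moves": [[0, 30, 40, 0, 0, 0, 0.15], [0, 60, 80, 0, 0, 0, 0.3], [0, 90, 120, 0, 0, 0, 0.45], [0, 120, 150, 0, 0, 0, 0.6], [0, 150, 190, 0, 0, 0, 0.75], [0, 180, 230, 0, 0, 0, 0.9], [0, 210, 265, -10, 0, 0, 1.05], [0, 231, 297, -20, 0, 0, 1.15], [0, 231, 297, -30, 0, 0, 1.15], [0, 231, 297, -30, 0, 0, 1.15]]}}

```text
clock: 2.2
position: [0.672, 0.0241, 0.2178]
ee_rot: [0.27, 0.963, -0.0, -0.002]
ft_force: [-0.6, -0.6, 0.8]
grip_width: 0.998
grasp_force: 0.0
```

Run:
```python
from h import *
o=manip.get_obs();print({k:np.round(o[k],4).tolist() for k in("clock","joint_pos","position","ee_rot","ft_force")})
c=cam("wrist");print(np.round(c["K"],1).tolist(),np.round(c["mount"],4).tolist());s=cam("scene")
cv2.imwrite("pics/w1.png",c["image"])
cv2.imwrite("pics/s1.png",s["image"])
np.savez("w1.npz",im=c["image"],K=c["K"],M=c["mount"],p=o["position"],q=o["ee_rot"])
```

```text
{'clock': 2.2, 'joint_pos': [0.3913, 0.5583, -0.7331, 1.3299, 0.3675, 1.393, 0.6943], 'position': [0.672, 0.0241, 0.2178], 'ee_rot': [0.2698, 0.9629, -0.0004, -0.0016], 'ft_force': [-0.5519, -0.6298, 0.7835]}
[[314.4, 0.0, 322.1], [0.0, 314.4, 198.0], [0.0, 0.0, 1.0]] [[-0.001, -0.946, -0.3242, 0.0829], [1.0, -0.0012, 0.0005, 0.0001], [-0.0009, -0.3242, 0.946, -0.1236], [0.0, 0.0, 0.0, 1.0]]
```

View pics/w1.png

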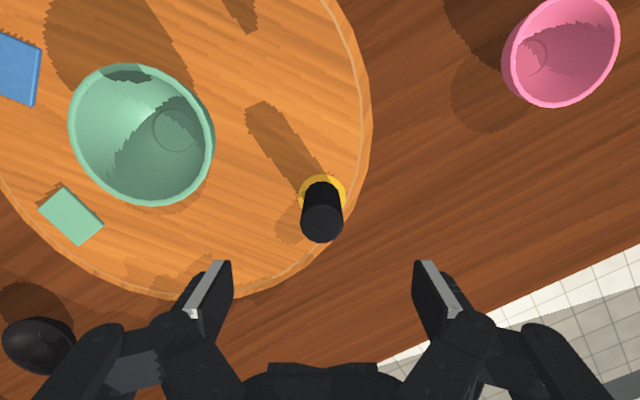

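The wrist view shows the knob top centred near (322,222), between the open fingers, with the green bowl at (142,135).

```bash
cat >> h.py <<'E'
from scipy.spatial.transform import Rotation as Ro
def wknob(save=None):
    o=manip.get_obs();c=manip.camera("wrist");im=c["image"];M=np.array(c["mount"]);R=Ro.from_quat(o["ee_rot"]).as_matrix();p=np.array(o["position"])
    if save: cv2.imwrite(save,im)
    V=cv2.cvtColor(im,cv2.COLOR_BGR2HSV)[...,2]
    m=((V<58)).astype(np.uint8);m[360:]=0;m[:,:242]=0;m[:,404:]=0;m[:60]=0
    n,l,s,ce=cv2.connectedComponentsWithStats(m)
    i=1+np.argmax(s[1:,4]);ys,xs=np.nonzero(l==i)
    d=np.c_[xs,ys,np.ones(len(xs))]@np.linalg.inv(np.array(c["K"])).T@M[:3,:3].T@R.T
    C=p+R@M[:3,3]
    P=(C+d*((.15-C[2])/d[:,2])[:,None])[:,:2]
    u=P.mean(0)-C[:2];u/=np.linalg.norm(u);v=np.array([-u[1],u[0]])
    S=(P-C[:2])@u;L=(P-C[:2])@v
    near=S<S.min()+.03
    k=C[:2]+u*(S.min()+.015)+v*(L[near].max()+L[near].min())/2
    return o,k,len(xs),L[near].max()-L[near].min()
AX=np.array([.567,-.0505])
E
python3 - <<'E'
from h import *
o,k,a,w=wknob();print(o["clock"],k,a,w,"r,ang",np.hypot(*(k-AX)),np.degrees(np.arctan2(*(k-AX)[::-1])))
E
```

```text
2.3 [0.660675   0.03045223] 1996 0.027389583177805765 r,ang 0.12380739072852757 40.83297771891184
```

Run:
```python
from h import *
im=np.load("w1.npz")["im"];h=cv2.cvtColor(im,cv2.COLOR_BGR2HSV)
print([(y,h[y,322].tolist()) for y in range(170,260,6)],h[180:260:8,285].tolist(),[h[y,x].tolist() for y,x in((215,275),(100,270),(140,290))])
```

```text
[(170, [14, 170, 165]), (176, [20, 186, 191]), (182, [116, 85, 24]), (188, [150, 28, 27]), (194, [130, 26, 29]), (200, [0, 0, 27]), (206, [120, 11, 48]), (212, [170, 18, 42]), (218, [165, 12, 42]), (224, [150, 11, 45]), (230, [120, 6, 44]), (236, [130, 18, 43]), (242, [5, 51, 60]), (248, [14, 177, 222]), (254, [11, 166, 123])] [[14, 176, 201], [13, 175, 214], [13, 176, 214], [14, 174, 214], [13, 174, 198], [13, 177, 195], [14, 176, 193], [14, 172, 191], [14, 174, 209], [14, 175, 219]] [[14, 177, 221], [15, 172, 234], [14, 169, 166]]
```

```bash
sed -i 's/near=S<S.min()+.03/near=S>S.max()-.03/;s/(S.min()+.015)/(S.max()-.015)/;s/V<58/V<75/' h.py
python3 - <<'E'
from h import *
o,k,a,w=wknob();print(o["clock"],o["position"],k,a,w,"r,ang",np.hypot(*(k-AX)),np.degrees(np.arctan2(*(k-AX)[::-1])))
E
```

```text
2.35 [0.67261024 0.02189948 0.22060301] [0.67037244 0.02422631] 2017 0.028079447468284426 r,ang 0.12755344908325073 35.862573451507735
```

Request:
{"fn": "step_arm", "kwargs": {"moves": [[0, 0, 0, -30, 0, 0, 0], [0, 0, 0, -60, 0, 0, 0], [0, 0, 0, -82, 0, 0, 0], [0, 0, 0, -82, 0, 0, 0], [0.5, 0, 0, -82, 0, 0, 0], [1, 0, 0, -82, 0, 0, 0], [1, 0, 0, -82, 0, 0, 0], [1, 0, 0, -82, 0, 0, 0], [1, 0, 0, -82, 0, 0, 0], [1, 0, 0, -82, 0, 0, 0]], "grip_force": 25}}

```text
clock: 3.4
position: [0.6728, 0.0232, 0.1394]
ee_rot: [0.27, 0.963, -0.0, 0.0]
ft_force: [-3.5, -2.1, 6.7]
grip_width: 0.34
grasp_force: 25.1
```

```bash
cat >> h.py <<'E'
def rows(Pc,th,r=.1295):
    th=np.asarray(th)
    P=AX+r*np.c_[np.cos(th),np.sin(th)]
    print((np.round((P-np.array(Pc))*2000)/2).tolist())
E
python3 - <<'E'
from h import *
t=np.arange(1,11)*.1;th0=np.radians(34.9);w=.785
rows((.673,.024),th0-.5*w*t*t)
P1=AX+.1295*np.array([np.cos(th0-.5*w),np.sin(th0-.5*w)]);print(P1)
P1=np.array([.673,.024])+np.round((P1-[.673,.024])*2000)/2000;print(P1)
tt=np.arange(1,11)*.1
rows(P1,th0-.5*w-w*tt+.5*.1*np.maximum(tt-.4,0)**2)
E
```

```text
[[0.5, -1.0], [1.5, -2.0], [3.0, -4.0], [4.5, -7.0], [7.0, -11.0], [9.5, -16.0], [12.5, -22.0], [15.5, -29.0], [18.0, -37.5], [20.5, -46.5]]
[ 0.69347352 -0.0226666 ]
[ 0.6935 -0.0225]
[[2.0, -10.0], [3.0, -20.5], [3.0, -30.5], [2.5, -40.5], [1.0, -50.5], [-1.0, -60.5], [-4.0, -70.0], [-7.5, -79.0], [-11.5, -87.5], [-16.0, -95.5]]
```

Request:
{"fn": "step_arm", "kwargs": {"moves": [[1, 0, 0, 0, 0, 0, 0], [1, 1, -1.5, 0, 0, 0, 0], [1, 2.5, -3.5, 0, 0, 0, 0], [1, 4.5, -7, 0, 0, 0, 0], [1, 7, -11, 0, 0, 0, 0], [1, 9.5, -16, 0, 0, 0, 0], [1, 12.5, -22, 0, 0, 0, 0], [1, 15.5, -29, 0, 0, 0, 0], [1, 18, -37.5, 0, 0, 0, 0], [1, 20.5, -46.5, 0, 0, 0, 0]]}}

```text
clock: 4.4
position: [0.6932, -0.0229, 0.1394]
ee_rot: [0.27, 0.963, -0.0, 0.0]
ft_force: [-5.5, -1.6, 6.9]
grip_width: 0.342
grasp_force: 25.1
```

Request:
{"fn": "step_arm", "kwargs": {"moves": [[1, 2, -10, 0, 0, 0, 0], [1, 3, -20.5, 0, 0, 0, 0], [1, 3, -30.5, 0, 0, 0, 0], [1, 2.5, -40.5, 0, 0, 0, 0], [0, 1, -50.5, 0, 0, 0, 0], [0, -1, -60.5, 0, 0, 0, 0], [0, -4, -70, 0, 0, 0, 0], [0, -7.5, -79, 0, 0, 0, 0]]}}

```text
clock: 5.2
position: [0.6853, -0.1024, 0.1379]
ee_rot: [0.27, 0.963, 0.0, -0.0]
ft_force: [-0.7, -0.4, -0.3]
grip_width: 0.99
grasp_force: 0.0
```

Run:
```python
from h import *
o,k,a,w=wknob("pics/w2.png");print(o["clock"],o["position"],o["ft_force"],o["grip_width"],k,a,w,"r,ang",np.hypot(*(k-AX)),np.arctan2(*(k-AX)[::-1]))
```

```text
5.2 [ 0.68529279 -0.10239752  0.13793797] [-0.69614964 -0.41418096 -0.30838641] 0.9896971737527033 [ 0.68506302 -0.0993783 ] 5741 0.028106061297702014 r,ang 0.12778093020579828 -0.3925182861232754
```

```bash
cat >> h.py <<'E'
def coast(th,w,T,J=.05):
    # clockwise: w>0 magnitude
    out=[];n=10
    for x in T:
        a=th;ww=w
        for _ in range(200):
            dt=x/200;a-=ww*dt;ww-=max(0,(.002*ww+.003)/J)*dt
        out.append(a)
    return np.array(out)
E
python3 - <<'E'
from h import *
rows((.686,-.1015),coast(-.40,.775,.05+np.arange(1,11)*.1))
E
```

```text
[[-6.5, -13.0], [-11.5, -21.0], [-17.0, -29.0], [-23.5, -36.5], [-30.0, -43.0], [-37.0, -49.0], [-44.5, -55.0], [-52.0, -60.0], [-60.0, -64.0], [-68.0, -68.0]]
```

Request:
{"fn": "step_arm", "kwargs": {"moves": [[0, -6.5, -13, 4, 0, 0, 0], [0, -11.5, -21, 10, 0, 0, 0], [0, -17, -29, 18, 0, 0, 0], [0, -23.5, -36.5, 26, 0, 0, 0], [0, -30, -43, 34, 0, 0, 0], [0, -37, -49, 38, 0, 0, 0], [0, -44.5, -55, 38, 0, 0, 0], [0, -52, -60, 38, 0, 0, 0], [0, -60, -64, 38, 0, 0, 0], [0, -68, -68, 38, 0, 0, 0]]}}

```text
clock: 6.25
position: [0.6167, -0.1697, 0.1757]
ee_rot: [0.27, 0.963, 0.0, -0.0]
ft_force: [-0.4, -0.5, -0.2]
grip_width: 0.997
grasp_force: 0.0
```

Run:
```python
from h import *
o,k,a,w=wknob("pics/w3.png");th=np.arctan2(*(k-AX)[::-1]);print(o["clock"],o["position"],k,a,w,"r,ang",np.hypot(*(k-AX)),th,"mean w",(-.40-th)/1.05,"err",k-o["position"][:2])
print(coast(-.40,.775,[1.05]))
for w in (.7,.66):rows((.618,-.1695),coast(th,w,.05+np.arange(1,11)*.1))
```

```text
6.25 [ 0.61672691 -0.1697477   0.17567113] [ 0.62537289 -0.16543288] 3377 0.028096774903074245 r,ang 0.12890679595571344 -1.1008592121215253 mean w 0.6674849639252621 err [0.00864598 0.00431482]
[-1.16452177]
[[-4.5, -2.0], [-13.0, -5.0], [-21.5, -7.0], [-30.0, -9.0], [-38.5, -10.0], [-46.5, -10.5], [-55.0, -10.5], [-63.0, -10.0], [-71.0, -9.0], [-79.0, -7.5]]
[[-4.0, -1.5], [-12.0, -4.5], [-19.5, -6.5], [-27.5, -8.5], [-35.5, -9.5], [-43.5, -10.5], [-51.0, -10.5], [-59.0, -10.5], [-66.5, -9.5], [-73.5, -8.5]]
```

View pics/w3.png

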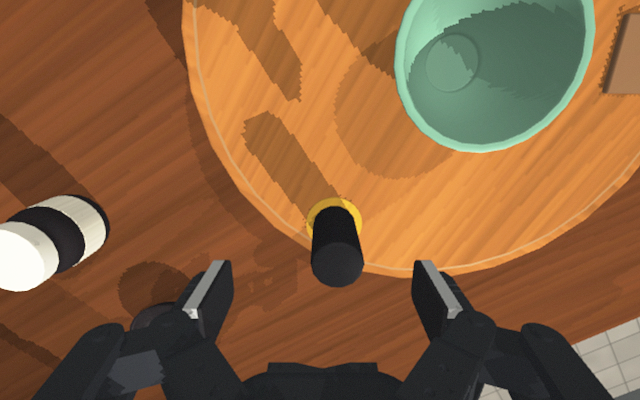

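The knob is between the fingers at about (337,262), with the TCP above it and 9 mm ahead. I slow the accompanying motion.

Run:
```python
from h import *
rows((.618,-.1695),coast(-1.103,.635,.05+np.arange(1,9)*.1,.042))
```

```text
[[-3.5, -1.5], [-11.0, -4.0], [-18.5, -6.5], [-26.5, -8.0], [-33.5, -9.5], [-41.0, -10.0], [-48.5, -10.5], [-55.5, -10.5]]
```

Request:
{"fn": "step_arm", "kwargs": {"moves": [[0, -3.5, -1.5, 2, 0, 0, 0], [0, -11, -4, 2, 0, 0, 0], [0, -18.5, -6.5, 2, 0, 0, 0], [0, -26.5, -8, 2, 0, 0, 0], [0, -33.5, -9.5, 2, 0, 0, 0], [0, -41, -10, 2, 0, 0, 0], [0, -48.5, -10.5, 2, 0, 0, 0], [0, -55.5, -10.5, 2, 0, 0, 0]]}}

```text
clock: 7.1
position: [0.5615, -0.1801, 0.1781]
ee_rot: [0.27, 0.963, 0.0, 0.0]
ft_force: [0.9, 0.7, -0.4]
grip_width: 1.0
grasp_force: 0.0
```

```bash
cat > m.py <<'E'
from h import *
import sys
tp,thp=map(float,sys.argv[1:3]);Pc=tuple(map(float,sys.argv[3:5]));n=int(sys.argv[5]);J=float(sys.argv[6])
o,k,a,w=wknob();th=np.arctan2(*(k-AX)[::-1])
if th>0: th-=2*np.pi
dt=o["clock"]-tp;wm=(thp-th)/dt;we=wm-.5*dt*(.002*wm+.003)/J
print("t",o["clock"],"th",round(th,4),"r",np.hypot(*(k-AX)).round(4),"w",w.round(4),"mean w",wm.round(3),"we",we.round(3),"err",(k-o["position"][:2]).round(4),o["position"].round(4))
rows(Pc,coast(th,we,.05+np.arange(1,n+1)*.1,J))
E
python3 m.py 6.25 -1.101 .5625 -.18 8 .042
```

```text
t 7.1 th -1.5921 r 0.1302 w 0.0279 mean w 0.578 we 0.536 err [ 0.0028 -0.0005] [ 0.5615 -0.1801  0.1781]
[[-8.5, 0.5], [-15.0, 1.5], [-21.5, 2.5], [-28.0, 4.0], [-34.0, 6.0], [-40.0, 8.0], [-45.5, 10.0], [-51.0, 12.5]]
```

Request:
{"fn": "step_arm", "kwargs": {"moves": [[0, -8.5, 0.5, 0, 0, 0, 0], [0, -15, 1.5, 0, 0, 0, 0], [0, -21.5, 2.5, 0, 0, 0, 0], [0, -28, 4, 0, 0, 0, 0], [0, -34, 6, 0, 0, 0, 0], [0, -40, 8, 0, 0, 0, 0], [0, -45.5, 10, 0, 0, 0, 0], [0, -51, 12.5, 0, 0, 0, 0]]}}

```text
clock: 7.95
position: [0.5107, -0.1674, 0.178]
ee_rot: [0.27, 0.963, 0.0, 0.0]
ft_force: [0.6, 0.0, 1.3]
grip_width: 0.999
grasp_force: 0.0
```

```bash
python3 m.py 7.1 -1.5921 .5115 -.1675 10 .042
```

```text
t 7.95 th -2.0154 r 0.131 w 0.0278 mean w 0.498 we 0.458 err [ 0.     -0.0014] [ 0.5107 -0.1674  0.178 ]
[[-8.0, 4.0], [-13.0, 7.0], [-17.5, 10.0], [-22.0, 13.0], [-26.0, 16.5], [-30.0, 20.0], [-34.0, 23.5], [-37.5, 27.0], [-41.0, 30.5], [-44.0, 34.0]]
```

Request:
{"fn": "step_arm", "kwargs": {"moves": [[0, -8, 4, 0, 0, 0, 0], [0, -13, 7, 0, 0, 0, 0], [0, -17.5, 10, 0, 0, 0, 0], [0, -22, 13, 0, 0, 0, 0], [0, -26, 16.5, 0, 0, 0, 0], [0, -30, 20, 0, 0, 0, 0], [0, -34, 23.5, 0, 0, 0, 0], [0, -37.5, 27, 0, 0, 0, 0], [0, -41, 30.5, 0, 0, 0, 0], [0, -44, 34, 0, 0, 0, 0]]}}

```text
clock: 9.0
position: [0.4668, -0.1333, 0.178]
ee_rot: [0.27, 0.963, 0.0, 0.0]
ft_force: [-0.4, -0.1, -0.4]
grip_width: 0.997
grasp_force: 0.0
```

```bash
python3 m.py 7.95 -2.0154 .4675 -.1335 10 .042
```

```text
t 9.0 th -2.4447 r 0.132 w 0.0277 mean w 0.409 we 0.361 err [-0.0011 -0.0019] [ 0.4668 -0.1333  0.178 ]
[[-4.0, 5.5], [-6.5, 9.0], [-9.0, 12.5], [-11.5, 16.0], [-13.5, 19.5], [-15.5, 23.0], [-17.0, 26.5], [-18.5, 30.0], [-20.0, 33.5], [-21.5, 36.5]]
```

Request:
{"fn": "step_arm", "kwargs": {"moves": [[0, -4, 5.5, 0, 0, 0, 0], [0, -6.5, 9, 0, 0, 0, 0], [0, -9, 12.5, 0, 0, 0, 0], [0, -11.5, 16, 0, 0, 0, 0], [0, -13.5, 19.5, 0, 0, 0, 0], [0, -15.5, 23, 0, 0, 0, 0], [0, -17, 26.5, 0, 0, 0, 0], [0, -18.5, 30, 0, 0, 0, 0], [0, -20, 33.5, 0, 0, 0, 0], [0, -21.5, 36.5, 0, 0, 0, 0]]}}

```text
clock: 10.05
position: [0.4455, -0.0967, 0.178]
ee_rot: [0.27, 0.963, 0.0, 0.0]
ft_force: [-0.2, 0.3, 0.2]
grip_width: 0.998
grasp_force: 0.0
```

```bash
python3 m.py 9.0 -2.4447 .446 -.097 10 .042
```

```text
t 10.05 th -2.7803 r 0.1326 w 0.0282 mean w 0.32 we 0.274 err [-0.0026 -0.0007] [ 0.4455 -0.0967  0.178 ]
[[-2.0, 5.5], [-3.0, 9.0], [-4.0, 12.0], [-4.5, 15.0], [-5.5, 18.0], [-6.0, 20.5], [-6.5, 23.5], [-7.0, 26.0], [-7.5, 28.5], [-7.5, 31.0]]
```

Request:
{"fn": "step_arm", "kwargs": {"moves": [[0, -2, 5.5, 0, 0, 0, 0], [0, -3, 9, 0, 0, 0, 0], [0, -4, 12, 0, 0, 0, 0], [0, -4.5, 15, 0, 0, 0, 0], [0, -5.5, 18, 0, 0, 0, 0], [0, -6, 20.5, -8, 0, 0, 0], [0, -6.5, 23.5, -16, 0, 0, 0], [0, -7, 26, -24, 0, 0, 0], [0, -7.5, 28.5, -32, 0, 0, 0], [0, -7.5, 31, -40, 0, 0, 0]]}}

```text
clock: 11.1
position: [0.4379, -0.0658, 0.1371]
ee_rot: [0.27, 0.963, 0.0, -0.0]
ft_force: [-0.3, -0.2, 0.1]
grip_width: 1.002
grasp_force: 0.0
```

```bash
python3 m.py 10.05 -2.7803 .4385 -.066 10 .042
```

```text
t 11.1 th -3.0278 r 0.1327 w 0.028 mean w 0.236 we 0.192 err [-0.0027  0.0002] [ 0.4379 -0.0658  0.1371]
[[-0.5, 4.5], [-0.5, 6.5], [-1.0, 9.0], [-1.0, 11.0], [-1.0, 13.0], [-1.0, 15.0], [-1.0, 16.5], [-1.0, 18.0], [-1.0, 20.0], [-1.0, 21.5]]
```

Request:
{"fn": "step_arm", "kwargs": {"moves": [[0, -1, 4.5, 0, 0, 0, 0], [0.4, -1.5, 6.5, 0, 0, 0, 0], [0.7, -2, 9, 0, 0, 0, 0], [1, -2, 11, 0, 0, 0, 0], [1, -2, 13, 0, 0, 0, 0], [1, -2, 15, 0, 0, 0, 0], [1, -2, 16.5, 0, 0, 0, 0], [1, -2, 18, 0, 0, 0, 0], [1, -2, 19.5, 0, 0, 0, 0], [1, -2, 21, 0, 0, 0, 0]], "grip_force": 25}}

```text
clock: 12.15
position: [0.4361, -0.045, 0.1384]
ee_rot: [0.27, 0.963, -0.0, -0.0]
ft_force: [-2.8, 0.8, 5.6]
grip_width: 0.338
grasp_force: 25.1
```

Run:
```python
from h import *
o=manip.get_obs();print(o["clock"],o["position"],o["ft_force"],o["grasp_force"],o["grip_width"])
# pointer top from wrist and top: red mask
c=manip.camera("wrist");im=c["image"];cv2.imwrite("pics/w4.png",im)
t=cam("top");cv2.imwrite("pics/t4.png",t["image"][120:260,260:400])
```

```text
12.15 [ 0.43611443 -0.04497345  0.13843918] [-2.81686958  0.83214442  5.62374486] 25.126222372055054 0.3377200779658132
```

View pics/w4.png

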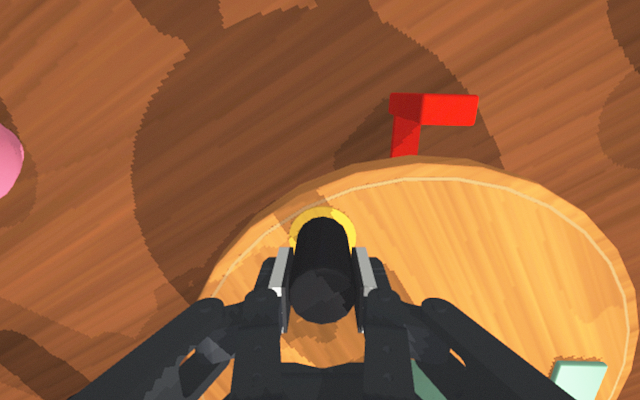

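Run:
```python
from h import *
from scipy.optimize import least_squares
P=np.array([[.6728,.0232],[.6932,-.0229],[.4361,-.045]])
A=least_squares(lambda c:np.hypot(*(P-c).T)-.13,[.567,-.05]);print(A.x,A.fun)
o=manip.get_obs();c=manip.camera("wrist");im=c["image"];M=np.array(c["mount"]);R=Ro.from_quat(o["ee_rot"]).as_matrix();p=np.array(o["position"])
H,S,V=cv2.split(cv2.cvtColor(im,cv2.COLOR_BGR2HSV))
red=((H<6)|(H>174))&(S>180);print(np.percentile(V[red],[5,25,50,75,95]))
m=(red&(V>np.percentile(V[red],95)-25)).astype(np.uint8)
ct=max(cv2.findContours(m,0,1)[0],key=cv2.contourArea);b=cv2.boxPoints(cv2.minAreaRect(ct));print(b.tolist())
uv=np.vstack([b,b.mean(0)])
d=np.c_[uv,np.ones(5)]@np.linalg.inv(np.array(c["K"])).T@M[:3,:3].T@R.T;C=p+R@M[:3,3]
Q=(C+d*((.092-C[2])/d[:,2])[:,None])[:,:2];print(Q.round(4),np.linalg.norm(np.diff(Q[:4],axis=0),axis=1))
for ax in(AX,A.x):
    v=Q[4]-ax;print("pointer r,ang",np.hypot(*v),np.degrees(np.arctan2(v[1],v[0])),"park",ax+.13*v/np.hypot(*v))
```

```text
[ 0.56607423 -0.05089782] [-7.35775122e-05  1.72339223e-04  1.07977812e-04]
[144. 162. 219. 251. 252.]
[[420.85955810546875, 124.33840942382812], [421.63531494140625, 94.85882568359375], [478.06988525390625, 96.34394836425781], [477.29412841796875, 125.82353210449219]]
[[0.4072 0.0343]
 [0.394  0.0411]
 [0.4098 0.0656]
 [0.4235 0.0595]
 [0.4085 0.0502]] [0.01486838 0.02914175 0.01500388]
pointer r,ang 0.18775392278930048 147.57296739105507 park [0.45727025 0.01920926]
pointer r,ang 0.18718767593293054 147.31823920106365 park [0.45665548 0.0192986 ]
```

Run:
```python
from h import *
import h
h.AX=np.array([.566,-.051])
s=np.arange(1,21)/20;s=s*s*(3-2*s)
rows((.4365,-.045),np.radians(177.4-(177.4-147.7)*s),.13)
```

```text
[[-0.5, 0.5], [-0.5, 2.0], [-0.0, 4.0], [0.0, 7.0], [0.5, 10.5], [1.0, 14.5], [2.0, 18.5], [3.0, 23.5], [4.0, 28.0], [5.5, 33.0], [7.0, 38.0], [9.0, 42.5], [10.5, 46.5], [12.5, 51.0], [14.5, 54.5], [16.0, 57.5], [17.5, 60.0], [18.5, 62.0], [19.5, 63.0], [19.5, 63.5]]
```

Request:
{"fn": "step_arm", "kwargs": {"moves": [[1, 0, 0.5, 0, 0, 0, 0], [1, 0, 2, 0, 0, 0, 0], [1, 0, 4, 0, 0, 0, 0], [1, 0, 7, 0, 0, 0, 0], [1, 0.5, 10.5, 0, 0, 0, 0], [1, 1, 14.5, 0, 0, 0, 0], [1, 2, 18.5, 0, 0, 0, 0], [1, 3, 23.5, 0, 0, 0, 0], [1, 4, 28, 0, 0, 0, 0], [1, 5.5, 33, 0, 0, 0, 0]]}}

```text
clock: 13.3
position: [0.4421, -0.0117, 0.1384]
ee_rot: [0.27, 0.963, 0.0, 0.001]
ft_force: [0.7, 0.2, 4.9]
grip_width: 0.342
grasp_force: 25.1
```

Request:
{"fn": "step_arm", "kwargs": {"moves": [[1, 1.5, 5, 0, 0, 0, 0], [1, 3.5, 9.5, 0, 0, 0, 0], [1, 5, 13.5, 0, 0, 0, 0], [1, 7, 18, 0, 0, 0, 0], [1, 9, 21.5, 0, 0, 0, 0], [1, 10.5, 24.5, 0, 0, 0, 0], [1, 12, 27, 0, 0, 0, 0], [1, 13, 29, 0, 0, 0, 0], [1, 14, 30, 0, 0, 0, 0], [1, 14, 30.5, 0, 0, 0, 0]]}}

```text
clock: 14.3
position: [0.4564, 0.0187, 0.1384]
ee_rot: [0.27, 0.963, 0.0, 0.001]
ft_force: [1.8, -0.9, 4.5]
grip_width: 0.344
grasp_force: 25.2
```

Request:
{"fn": "step_arm", "kwargs": {"moves": [[1, 0, 0, 0, 0, 0, 0], [1, 0, 0, 0, 0, 0, 0], [1, 0, 0, 0, 0, 0, 0], [1, 0, 0, 0, 0, 0, 0], [1, 0, 0, 0, 0, 0, 0]], "grip_force": 20}}

```text
clock: 14.8
position: [0.4563, 0.0185, 0.1384]
ee_rot: [0.27, 0.963, 0.0, 0.001]
ft_force: [1.8, -1.9, 6.2]
grip_width: 0.341
grasp_force: 25.2
```

Run:
```python
from h import *
o=manip.get_obs();print({k:np.round(o[k],4).tolist() for k in("clock","position","ft_force","grip_width","grasp_force")})
c=manip.camera("wrist");cv2.imwrite("pics/w5.png",c["image"])
```

```text
{'clock': 14.8, 'position': [0.4563, 0.0185, 0.1384], 'ft_force': [1.7588, -1.8984, 6.2271], 'grip_width': 0.3405, 'grasp_force': 25.1602}
```

View pics/w5.png

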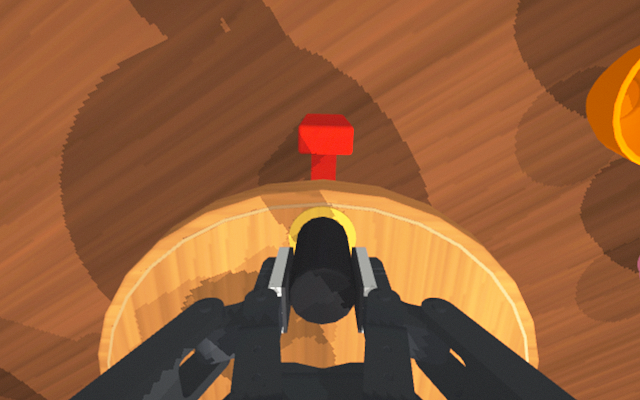

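The knob at (322,295) lines up with the red pointer at (326,140) to within about a millimetre. I let go slowly.

Request:
{"fn": "step_arm", "kwargs": {"moves": [[0.64, 0, 0, 0, 0, 0, 0], [0.6, 0, 0, 0, 0, 0, 0], [0.55, 0, 0, 0, 0, 0, 0], [0.5, 0, 0, 0, 0, 0, 0], [0.4, 0, 0, 0, 0, 0, 0], [0.3, 0, 0, 0, 0, 0, 0], [0.2, 0, 0, 0, 0, 0, 0], [0.1, 0, 0, 0, 0, 0, 0], [0, 0, 0, 0, 0, 0, 0], [0, 0, 0, 0, 0, 0, 0]]}}

```text
clock: 15.85
position: [0.4556, 0.0185, 0.138]
ee_rot: [0.27, 0.963, 0.0, 0.0]
ft_force: [0.2, 0.3, -0.9]
grip_width: 1.001
grasp_force: 0.0
```

Run:
```python
from h import *
for i in range(3):
    o,k,a,w=wknob();print(o["clock"],o["position"].round(4),k.round(4),o["ft_force"].round(1),o["grip_width"])
```

```text
15.85 [0.4556 0.0185 0.138 ] [0.4549 0.0195] [ 0.2  0.3 -0.9] 1.0013191653616322
15.9 [0.4556 0.0184 0.138 ] [0.4549 0.0195] [-0.2  0.  -0. ] 0.99639638754374
15.95 [0.4556 0.0184 0.138 ] [0.4548 0.0195] [ 0.2 -0.9 -0.9] 0.9990090073044376
```

The knob is at rest, so I draw straight up and then back toward the base.

Request:
{"fn": "step_arm", "kwargs": {"moves": [[0, 0, 0, 10, 0, 0, 0], [0, 0, 0, 30, 0, 0, 0], [0, 0, 0, 50, 0, 0, 0], [0, 0, 0, 70, 0, 0, 0], [0, 0, 0, 90, 0, 0, 0], [0, 0, 0, 110, 0, 0, 0], [0, 0, 0, 120, 0, 0, 0], [0, 0, 0, 120, 0, 0, 0], [0, 0, 0, 120, 0, 0, 0], [0, 0, 0, 120, 0, 0, 0]]}}

```text
clock: 17.0
position: [0.4552, 0.0184, 0.2571]
ee_rot: [0.27, 0.963, -0.0, -0.001]
ft_force: [0.3, -0.0, -0.2]
grip_width: 1.002
grasp_force: 0.0
```

Run:
```python
from h import *
for i in range(2):
    o,k,a,w=wknob("pics/w6.png");print(o["clock"],o["position"].round(4),k.round(4),a,w)
s=cam("scene")["image"];cv2.imwrite("pics/s6.png",cv2.resize(s[150:320,150:500],None,fx=2,fy=2))
```

```text
17.0 [0.4552 0.0184 0.2571] [0.455  0.0191] 1432 0.02737750289801586
17.05 [0.4552 0.0184 0.2572] [0.455  0.0192] 1434 0.0274019088425604
```

View pics/s6.png

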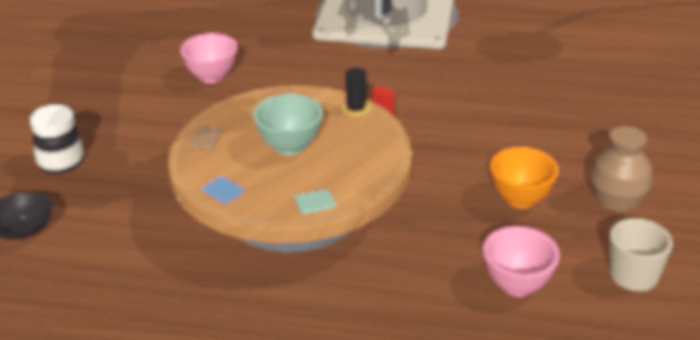

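The scene shows the knob at (356,90) beside the red pointer. The bowl is upright near the middle at (288,122), and the other pottery is where it was.

```bash
python3 -c "
from workcell import manip
print(manip.hand_in())"
```

```text
the job is handed in; nothing more can be done
None
```

The job is handed in, with no verdict returned: I set the carousel turning (about 0.72–0.78 rad/s), followed the free-coasting knob for about 6 s without touching it, then gripped and parked it within about 2 mm of the pointer line, let go and drew clear, with the bowl still upright near the middle.

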